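# Sweep salvaged components off the work board into the blue tray

## Robot

A 6-joint arm with a two-finger parallel gripper is mounted at the origin on the work surface. World frame = base frame: x ahead of the robot, y to its left, z up, the work surface at z = 0. Lengths are in mm, angles in rad, forces in N, time in s.
With the tool pointing down it reaches from about 400 to 825 mm from the base axis. Payload 7 kg.
Tool frame: the origin (TCP) lies at the very end of the fingers, on their centre line; the grasp point (between the pads) lies 19 mm behind it; z points along the fingers, y is the line along which they close (so a half turn about z gives the same grasp; the last joint's range is limited). The gripper opens to 88 mm and grips with 3 to 60 N. Pads are 19 mm wide; open, the fingers measure 130 mm over their backs; the gripper's body (78 mm by 193 mm) begins 47 mm behind the grasp point.
Start: joints at [1.478, 0.359, 0.012, 0, -1.224, -0.288], TCP at [250.879, 626.622, 226.561] pointing down, gripper open.
Joint ranges: [-3.07, 3.07], [-1.43, 2.12], [-1.02, 1.25], [-3.03, 1.67], [-3.05, -0], [-3.03, 3.03]. Speed limits (rad/s): [2.39, 2.39, 3.01, 3.14, 3.14, 3.14].

## Interface

Orientations are given as a unit quaternion [x, y, z, w].
In Python, from plant import bot gives the robot as it stands. Calls block until the motion is done:
- bot.move_ptp(position, orientation): joint-space move of the TCP to a pose.
- bot.line_to(position, velocity=150, ori=None): straight line of the TCP; ori=None keeps the orientation; velocity is the mean speed in mm/s.
- bot.move_joints(angles): joint-space move.
- bot.move_gripper(opening, force=None): finger opening in mm; force is the grip in N (None keeps the last); returns when the fingers have stopped.
- bot.pause(seconds).
- bot.solve_ik(position, orientation): joint angles nearest the present ones, or None.
- bot.read_state(): the state.
- bot.camera(name): name is "scene" or "side" or "wrist"; returns the picture (400x640x3 uint8, red, green, blue); there is no depth.
- bot.get_calibration(name): a dict with "fx", "fy", "cx", "cy" (pixels), "view" (4x4, takes a point from world to camera coordinates); the wrist camera has in their place "T_tool_cam" (4x4, takes a point from camera to tool coordinates, whose origin is the TCP and whose axes are the flange's). Camera axes: x right, y up, looking along -z (the intrinsics and any distortion apply to the point x, -y, -z); pixel columns grow to the right and rows downward; lengths in mm; the calibration is good to about 2 mm. A picture is of the moment at which its call begins: read the wrist's pose just before it. get_calibration takes no time and is no camera call.
A pose or a line that the arm cannot do raises bot.Unreachable and nothing moves.
- bot.close_job(): hands the job in; it is judged then, once.
The state is a dict: "t": time; "joint_pos": joint angles; "qvel": joint speeds; "tau": joint torques, N m; "tcp_pos": TCP position; "eef_rot": TCP orientation; "contact_force": force on the tool from outside, world axes, zero at the start; "moment": the same for the moment, N m; "width": finger opening in mm; "finger_force": force on a finger pad.
Only numpy, scipy, OpenCV 4.12 (cv2) and the standard library are available. Lean on these libraries where they do the work, as an engineer would, in place of code of your own. Each camera call takes 0.05 s, during which the arm holds its last target. There are 200 camera calls.

## Task

Sweep the three loose components on the work board (the heat sink, the orange relay and the transformer) off the edge of the board into the blue tray, so that all three lie in it. Only push them along with the outside of the fingers: do not pinch, squeeze or pick them up. Leave the solder spool and the flux jar standing where they are.

Things in the scene. Friction and masses are not known exactly. Their poses are not given: they have to be found in the camera images.
- work_board: Flat plywood work board, 270 (its x) x 300 (its y) x 30 mm thick, fixed to the table. Origin at the centre of its underside; its top is 30 mm above the table. A tray stands against each of its two y edges (its +y and -y sides). Its yaw is within about 0.12 of the robot's frame.
- blue_tray: Blue open tray for parts to keep, fixed, 270 (x) x 100 (y) x 28 mm high, walls and floor 3 mm thick, same yaw as the board. Origin at the centre of its underside. It stands with 1 mm gap against the board's +y or -y edge (the origin is 201 mm from the board's), its rim 2 mm below the board's top, so a part pushed over that edge of the board drops into it.
- red_tray: Red open tray for scrap, same size as the blue one, on the other y edge of the board, with a few scraps fixed in it. No part may go there.
- heat_sink: Aluminium finned heat sink, loose, 28 x 24 x 15 mm, about 30 g, lying flat on the board, its yaw up to 1.57 rad either way. Origin at the centre of its underside, x along its longer side, z up. Two of the three components share the board's near row (about 80 mm to -x of the board's middle), the third is alone in the far row (80 mm to +x); any of them may be in any place.
- relay: Orange plastic relay, loose, 28 x 20 x 15 mm, about 20 g, lying flat on the board, its yaw up to 1.57 rad either way. Origin at the centre of its underside, x along its longer side, z up. Two of the three components share the board's near row (about 80 mm to -x of the board's middle), the third is alone in the far row (80 mm to +x); any of them may be in any place.
- transformer: Small yellow and black transformer, loose, 30 x 26 x 16 mm, about 50 g, lying flat on the board, its yaw up to 1.57 rad either way. Origin at the centre of its underside, x along its longer side, z up. Two of the three components share the board's near row (about 80 mm to -x of the board's middle), the third is alone in the far row (80 mm to +x); any of them may be in any place.
- solder_spool: Small loose spool of solder standing on the board's middle line between the two rows, diameter 36, height 32 mm, 120 g. Origin at the centre of its underside. Not to be disturbed.
- flux_jar: Small loose amber jar with white cap standing on the board's middle line between the two rows, diameter 32, height 36 mm, 50 g. Origin at the centre of its underside. Not to be disturbed.
Things that resemble listed ones, but are neither listed nor needed, are in the scene too. What is meant by the relay is not red, and is the larger of those in its own colour.

How it is judged:
By the outcome, as a careful person would: the job done as asked, in the order asked, and still so for the second after the job is handed in, with the robot touching nothing.
It also fails if it takes over 67 s, if anything falls off the work surface, if the arm or the gripper's body presses on something with over 40 N, if the wrist force passes 120 N, or if a joint passes its speed limit or range.

## Working session

There is one attempt and no reset: what is moved stays moved. The work goes in short steps, each a Python script; the robot and the scene stay as the last script left them, time stands still between calls to the robot, and variables do not carry over. Pictures are saved under pics/ and viewed, at most 10 in all, crops included, and the job is handed in when it is done.

```bash
ls; mkdir -p pics; python3 - <<'E'
from plant import bot
import cv2,numpy as np
for n in ["scene","side"]:
    cv2.imwrite(f"pics/{n}0.png",cv2.cvtColor(bot.camera(n),cv2.COLOR_RGB2BGR))
    c=bot.get_calibration(n);print({k:(np.round(v,3).tolist() if k=="view" else v) for k,v in c.items()})
print(bot.get_calibration("wrist")); s=bot.read_state();print(s["eef_rot"],s["t"])
E
```

```text
pics
{'fx': 400.05250476815655, 'fy': 400.05250476815655, 'cx': 315.6988453264689, 'cy': 202.97344232590922, 'view': [[0.536, 0.844, -0.02, -275.902], [-0.585, 0.388, 0.712, 258.003], [0.609, -0.37, 0.702, -1049.44], [0.0, 0.0, 0.0, 1.0]]}
{'fx': 419.83193442207266, 'fy': 419.83193442207266, 'cx': 320.53071752389417, 'cy': 195.1266175613661, 'view': [[-0.731, -0.682, 0.003, 381.583], [0.468, -0.498, 0.73, -281.655], [-0.496, 0.535, 0.684, -456.247], [0.0, 0.0, 0.0, 1.0]]}
{'fx': 302.96230295585764, 'fy': 302.96230295585764, 'cx': 312.4768668242772, 'cy': 201.04882283228102, 'T_tool_cam': array([[-4.38354399e-04,  9.66380159e-01,  2.57117086e-01,
         6.89754203e+01],
       [ 9.99999901e-01,  4.03847309e-04,  1.87013354e-04,
         1.50219468e+00],
       [ 7.68899515e-05,  2.57117143e-01, -9.66380240e-01,
        -1.58003294e+02],
       [ 0.00000000e+00,  0.00000000e+00,  0.00000000e+00,
         1.00000000e+00]])}
[ 9.81917247e-01 -1.89309112e-01 -6.70505473e-05  7.58242657e-04] 0.1
```

View pics/scene0.png

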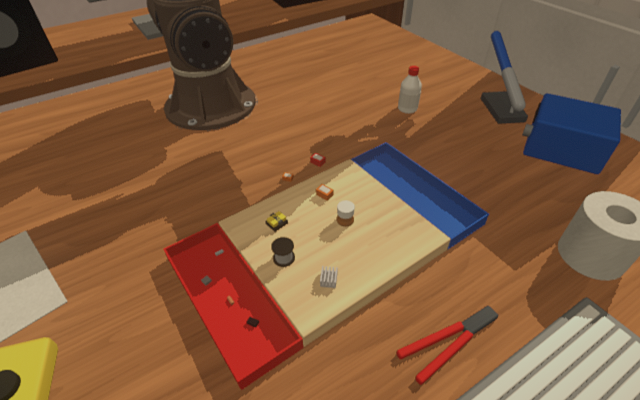

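View pics/side0.png

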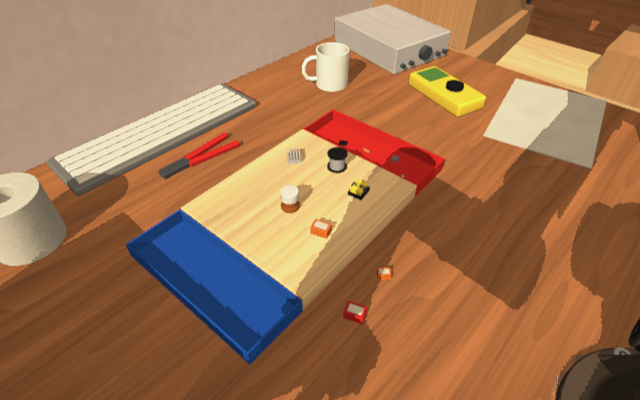

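The scene picture shows the blue tray on the +y side. On the board are the transformer (276,221), the orange relay candidate (325,191), the heat sink (329,278), the spool (283,250) and the jar (345,212). The lookalikes lie off the board: a small orange one at (288,176) and a red one at (317,159). The larger orange one, on the board at (325,191), fits the relay. I'll confirm it in a wrist close-up.

```bash
cat > h.py <<'E'
from plant import bot
import cv2,numpy as np
from scipy.spatial.transform import Rotation as R
def ray(n,px,st=None):
    c=bot.get_calibration(n)
    d=np.array([(px[0]-c["cx"])/c["fx"],-(px[1]-c["cy"])/c["fy"],-1])
    if n=="wrist":
        T=np.eye(4);T[:3,:3]=R.from_quat(st["eef_rot"]).as_matrix();T[:3,3]=st["tcp_pos"];T=T@c["T_tool_cam"]
    else: T=np.linalg.inv(c["view"])
    return T[:3,3],T[:3,:3]@d
def at(n,px,z,st=None):
    o,d=ray(n,px,st);return np.round(o+d*(z-o[2])/d[2],1)
def snap(n,f):
    cv2.imwrite(f,cv2.cvtColor(bot.camera(n),cv2.COLOR_RGB2BGR))
E
python3 - <<'E'
from h import *
for k,p,z in [("cornerBlueNear",(353,161),30),("BlueFar",(450,240),30),("RedNear",(219,224),30),("RedFar",(302,340),30),("trafo",(276,220),40),("relay",(325,191),40),("hs",(329,277),40),("spooltop",(283,244),62),("jartop",(345,207),66)]: print(k,at("scene",p,z))
for k,p,z in [("BlueNear",(298,300),30),("BlueFar",(182,210),30),("RedNear",(416,187),30),("RedFar",(305,130),30),("trafo",(359,189),40),("relay",(321,228),40),("hs",(294,156),40),("spooltop",(338,154),62),("jartop",(290,191),66)]: print(k,at("side",p,z))
print(R.from_quat(bot.read_state()["eef_rot"]).as_matrix().round(2))
E
```

```text
cornerBlueNear [427.6 147.1  30. ]
BlueFar [687.3 157.1  30. ]
RedNear [ 439.4 -152.8   30. ]
RedFar [ 704.2 -141.3   30. ]
trafo [495.1 -67.9  40. ]
relay [480.4  43.5  40. ]
hs [644.2 -56.9  40. ]
spooltop [565.8 -91.4  62. ]
jartop [555.8  34.6  66. ]
BlueNear [419.5 154.   30. ]
BlueFar [678.  163.8  30. ]
RedNear [ 430.9 -144.9   30. ]
RedFar [ 692.4 -136.6   30. ]
trafo [493.2 -64.3  40. ]
relay [479.5  44.5  40. ]
hs [637.8 -52.6  40. ]
spooltop [564.3 -90.6  62. ]
jartop [553.2  37.6  66. ]
[[ 0.93 -0.37 -0.  ]
 [-0.37 -0.93 -0.  ]
 [ 0.    0.   -1.  ]]
```

```bash
cat >> h.py <<'E'
YAW=0.04
bx=np.array([np.cos(YAW),np.sin(YAW),0]);by=np.array([-np.sin(YAW),np.cos(YAW),0])
def quat(s=-1):  # tool x = s*board y, tool z down
    x=s*by;z=np.array([0,0,-1.]);return R.from_matrix(np.c_[x,np.cross(z,x),z]).as_quat()
E
python3 - <<'E'
from h import *
for s in(-1,1): 
    for p in [(560,-20,230),(480,-110,100),(450,170,36),(640,170,36),(650,-110,36)]:
        j=bot.solve_ik(p,quat(s));print(s,p,None if j is None else np.round(j,2))
s=-1 if bot.solve_ik((640,170,36),quat(-1)) is not None else 1
bot.move_gripper(8,5)
bot.move_ptp((560,-20,250),quat(s));st=bot.read_state();print(s,st["t"],st["tcp_pos"],st["eef_rot"])
snap("wrist","pics/w1.png")
E
```

```text
-1 (560, -20, 230) [ 0.31  0.17 -0.24  0.   -1.16 -0.27]
-1 (480, -110, 100) [ 0.17  0.19 -0.55  0.   -0.83 -0.13]
-1 (450, 170, 36) [ 0.77  0.26 -0.65  0.   -0.66 -0.73]
-1 (640, 170, 36) [ 0.55  0.5  -0.23  0.   -0.83 -0.51]
-1 (650, -110, 36) [ 0.13  0.5  -0.24  0.   -0.83 -0.09]
1 (560, -20, 230) [ 0.31  0.17 -0.24  0.   -1.16  2.87]
1 (480, -110, 100) [ 0.17  0.19 -0.55  0.   -0.83  3.01]
1 (450, 170, 36) [ 0.77  0.26 -0.65  0.   -0.66  2.41]
1 (640, 170, 36) [ 0.55  0.5  -0.23  0.   -0.83  2.63]
1 (650, -110, 36) None
-1 3.9917 [560.14757894 -19.29628446 249.88891378] [ 7.21504904e-01 -6.92409324e-01 -4.51247719e-05  1.52060495e-05]
```

View pics/w1.png

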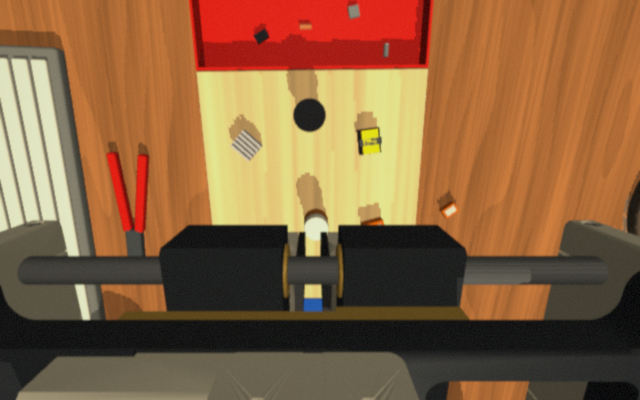

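The wrist view shows the heat sink at (247,145), the transformer at (370,141) and the spool at (310,115). The relay at (373,223) is half hidden by the gripper. I'll move over in +y for a closer look at it.

```bash
python3 - <<'E'
from h import *
st=bot.read_state()
for k,p,z in [("hs",(247,145),42),("trafo",(370,141),44),("spool",(310,115),62),("jar",(316,218),66),("redNear",(427,69),30),("redFar",(197,69),30)]: print(k,at("wrist",p,z,st))
bot.move_ptp((490,120,220),quat());st=bot.read_state();print(st["t"],st["tcp_pos"],st["eef_rot"])
np.save("st2.npy",np.r_[st["tcp_pos"],st["eef_rot"]])
im=cv2.cvtColor(bot.camera("wrist"),cv2.COLOR_RGB2BGR)
cv2.imwrite("pics/w2.png",cv2.resize(im[:240,130:530],None,fx=2,fy=2,interpolation=cv2.INTER_CUBIC))
E
```

```text
hs [639.2 -58.1  42. ]
trafo [493.6 -68.9  44. ]
spool [565.4 -95.2  62. ]
jar [553.7  21.9  66. ]
redNear [ 432.5 -152.4   30. ]
redFar [ 698.3 -141.6   30. ]
4.725 [489.88730443 120.82464796 220.19840078] [ 7.21852171e-01 -6.92047261e-01  1.21686354e-04 -1.28152651e-04]
```

View pics/w2.png

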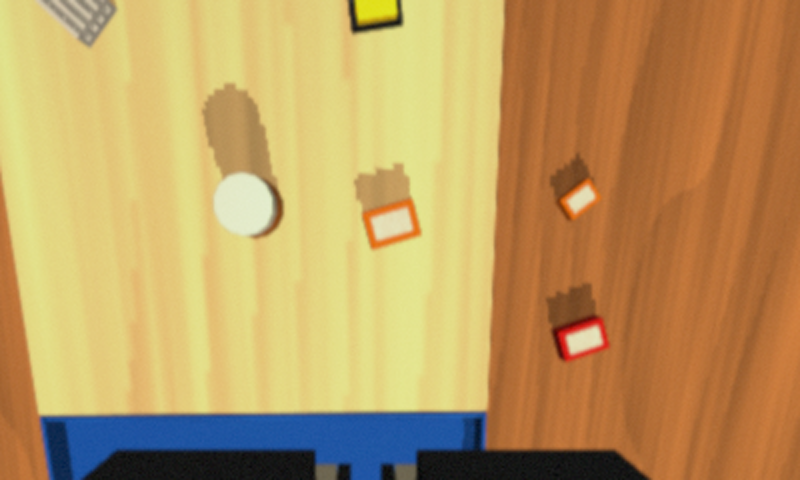

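The enlarged crop shows three candidates. The orange one on the board at crop (391,223) is the larger orange part, so it is the relay. The orange one at (578,199) is smaller and off the board, and the one at (583,338) is red. The blue edge runs from (40,416) to (487,412). I'll push the relay first, angled slightly to -x so the transformer gets its own spot.

```bash
cat >> h.py <<'E'
def sweep(start,end,back,lead=14,z=36,v=60):
    """push part centred at start to board-edge point end; pusher face normal to the path"""
    s,e=np.r_[start,z],np.r_[end,z]; d=(e-s)/np.linalg.norm(e-s)
    x=-d;zz=np.array([0,0,-1.]);q=R.from_matrix(np.c_[x,np.cross(zz,x),zz]).as_quat()
    a=s-d*(9.5+back+lead); b=e+d*6   # finger front ends 15 past the edge
    up=np.array([0,0,75.])
    bot.move_ptp(a+up,q); bot.line_to(a,120); 
    bot.line_to(b,v); st=bot.read_state(); print(st["t"],np.round(st["tcp_pos"],1),np.round(st["contact_force"],1))
    bot.line_to(b+up,150)
E
python3 - <<'E'
from h import *
v=np.load("st2.npy");st=dict(tcp_pos=v[:3],eef_rot=v[3:])
P=lambda x,y:(130+x/2,y/2)
r=at("wrist",P(391,223),45,st);e1=at("wrist",P(487,412),30,st);e2=at("wrist",P(40,416),30,st)
print(r,e1,e2,at("wrist",P(245,204),66,st))
ye=np.interp(456,[e1[0],e2[0]],[e1[1],e2[1]])
print(ye)
sweep(r[:2],(456,ye),17)
E
```

```text
[479.   40.9  45. ] [415.4 146.2  30. ] [682.5 159.9  30. ] [551.8  35.5  66. ]
148.28244103332085
8.9917 [454.8 154.   36. ] [-0.5 -0.9 -0.4]
```

```bash
python3 - <<'E'
from h import *
im=cv2.cvtColor(bot.camera("side"),cv2.COLOR_RGB2BGR)
cv2.imwrite("pics/s2.png",cv2.resize(im[120:370,120:450],None,fx=2.4,fy=2.4,interpolation=cv2.INTER_CUBIC))
E
```

```text
(no output)
```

View pics/s2.png

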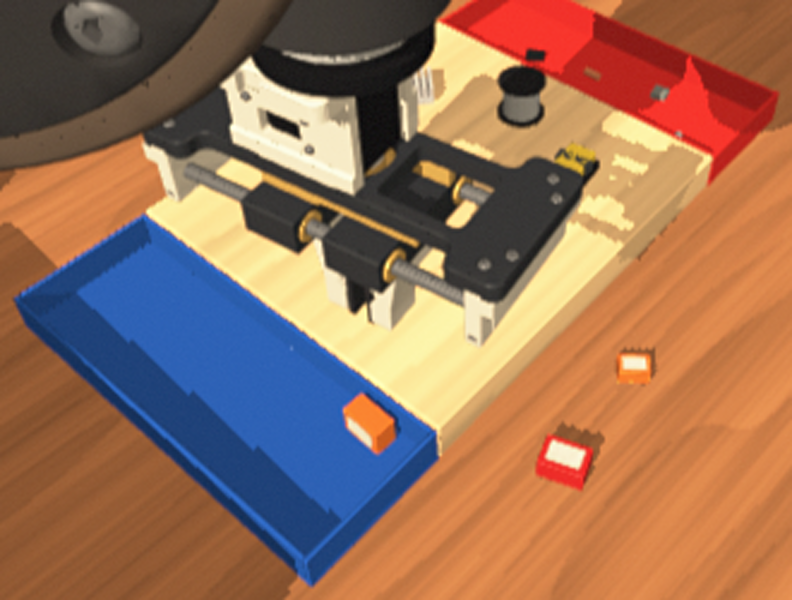

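The relay lies in the blue tray at crop (370,424). Next come the transformer and then the heat sink.

```bash
python3 - <<'E'
from h import *
sweep((493.8,-67),(502,154),18)
sweep((640,-56.5),(632,160),18)
bot.move_ptp((560,-60,300),quat())
print(bot.read_state()["t"])
for n,(y0,y1,x0,x1) in dict(side=(120,370,120,450),scene=(140,390,160,490)).items():
    im=cv2.cvtColor(bot.camera(n),cv2.COLOR_RGB2BGR)
    cv2.imwrite(f"pics/{n}3.png",cv2.resize(im[y0:y1,x0:x1],None,fx=2.4,fy=2.4,interpolation=cv2.INTER_CUBIC))
E
```

```text
16.125 [502.2 159.9  36. ] [0.  0.  0.1]
23.225 [631.8 165.9  36. ] [ 0.3  0.5 -0.6]
25.0333
```

View pics/side3.png

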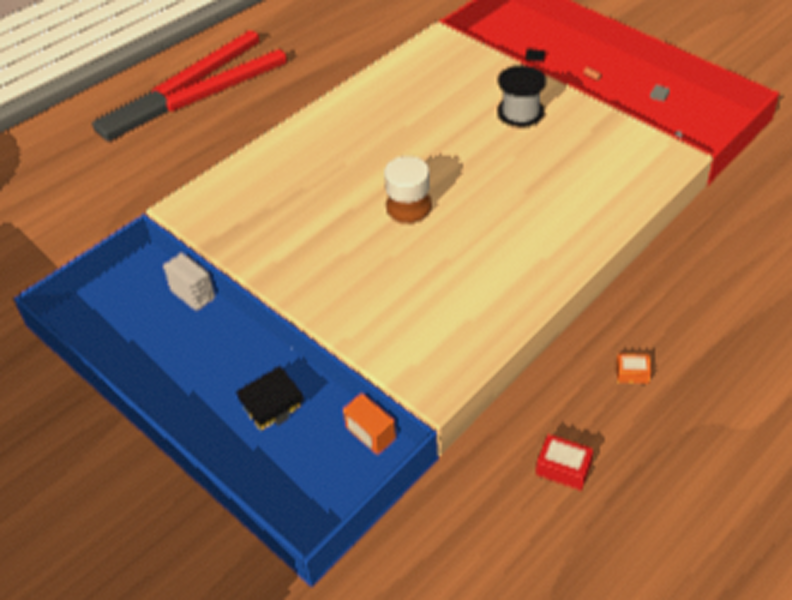

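View pics/scene3.png

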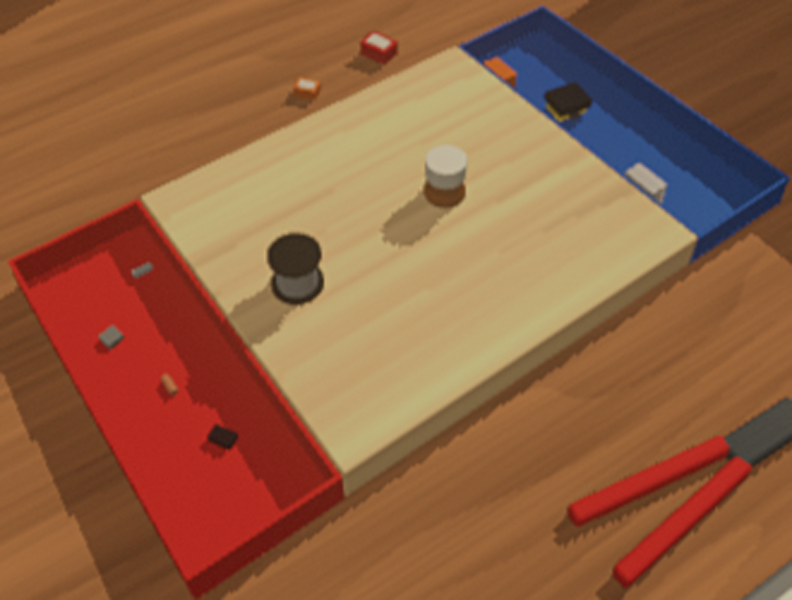

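Both views show all three parts in the blue tray: in the side crop the heat sink is at (188,282), the transformer at (270,397) and the relay at (370,424). The spool and jar are standing where they were, so I'm handing the job in.

```bash
python3 -c "
from plant import bot
print(bot.close_job())"
```

```text
the job is handed in; nothing more can be done
None
```

The heat sink, relay and transformer all lie in the blue tray, pushed there with the outside of the fingers; the spool and jar still stand where they were, and I handed the job in at about 25 s.

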